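# Turn the propeller once, then hold the shaft brake on

### The job

On the bench fixture, turn the propeller by hand anticlockwise (seen from above) through one full turn, then on to where the blade that carries the square balance clip points at the thin index post, and leave it there at rest. Only then press the spring-return brake lever down past its first two clicks to the third and keep pressing: the program finishes while holding the lever there, so that the prop nut can be tightened. Leave everything else on the bench where it lies.

Things in the scene. Friction and masses are not known exactly. Their poses are not given: they have to be found in the camera images.
- fixture: Test fixture fixed to the bench: aluminium plate 180 (own x) x 290 (own y) x 12 mm. Origin: centre of its underside; own x points away from the robot at yaw 0, z up. Motor on a pedestal, vertical axis at own (-10, 70) mm, radius 18 mm or less (26 mm at its foot), up to 93 mm high. Brake lever on the -y half, pointing to own -x.
- prop (a joint): Turn of the propeller about its vertical axis, rad, growing anticlockwise seen from above, not wrapped. 0 = clipped blade points at the index post. Starts between -0.9 and -0.15 (a little short of the post), so a full turn and then on to the post ends at 6.28. Friction of 0.04 N m keeps it where it is left.
- prop_hub (a point): On the propeller's axis at mid-blade height, 100 mm above the bench. Black propeller: three blades 120 degrees apart, 16 mm wide, 5 mm thick (pitched 0.3 rad), reaching 65 mm from the axis; hub 10 mm in radius, nut up to 16 mm above the blades. A blade can be pushed from behind with closed fingers about 45 mm from the axis.
- clip (a point): Centre of the balance clip, a square brass block on one blade only, 60 mm from the axis (10 mm along the blade, 22 mm across, 14 mm high).
- index_post (a point): The index post, a pointed steel rod 6 mm thick and 118 mm high, 85 mm from the propeller's axis; the point is on its axis, 100 mm above the bench.
- brake_lever (a joint): Angle of the brake lever pressed down, rad. 0 = at rest, 0.3 rad above level; clicks at 0.20, 0.40 and 0.60; firm stop at 0.66, just past the third. A spring always pushes it back up: pressing at the bar takes about 3 N at first, 6 to 10 N to get over the hump before each click, 3 N less past the hump, and about 9 N to hold the third.
- lever_hinge (a point): Middle of the lever's hinge axis, level along the fixture's own y, 75 mm above the bench. The grey housing round it is at most 96 mm high. A thin quadrant plate with three brass click pins stands beside the arm on its own +y side, 12 to 68 mm from the hinge, short of the bar.
- lever_bar (a point): Centre of the lever's bar, a level black round bar 22 mm thick, 40 mm long along the fixture's own y, 90 mm from the hinge. The centre is 102 mm above the bench at rest, 75 mm with the lever level, 48 mm at the third click. It is pressed from above on its top, 11 mm higher.
- frame: Bystander, to be left alone: the black carbon quad frame, an X about 125 mm across and 32 mm high, flat on the bench beyond the fixture; origin at the underside near its middle.
- antenna_tube: Bystander, to be left alone: a white plastic antenna tube lying on the bench, 120 mm long along its own y, 14 mm high; origin at the underside near its middle.
- heat_sink: Bystander, to be left alone: a finned copper heat sink, 50 x 40 x 26 mm; origin at the underside near its middle.
- battery_pad: Bystander, to be left alone: a yellow rubber battery pad, 45 x 90 x 6 mm; origin at the underside near its middle.
- battery: Bystander, to be left alone: a grey battery pack, 75 x 36 x 34 mm; origin at the underside near its middle.
- driver: Bystander, to be left alone: a screwdriver 170 mm long lying along its own x; origin at the underside.
- case: Bystander, to be left alone: the grey aluminium transport case, 340 x 240 x 130 mm with a carrying handle up to 154 mm, fixed; origin at the centre of its underside.

How it is judged:
By the outcome, as a careful person would: the job done as asked, in the order asked, and still so for the second after the job is handed in, while the arm keeps its last pose, push and grip.
It also fails if it takes over 58 s, if anything falls off the work surface, if the arm or the gripper's body presses on something with over 40 N, if the wrist force passes 120 N, or if a joint passes its speed limit or range.

### The arm

A 7-joint arm with a two-finger parallel gripper is mounted at the origin on the work surface. World frame = base frame: x ahead of the robot, y to its left, z up, the work surface at z = 0. Lengths are in m, angles in rad, forces in N, time in s.
With the tool pointing down it reaches from about 0.35 to 0.9 m from the base axis. Payload 8.1 kg.
Tool frame: the origin (TCP) lies between the finger pads; the fingertips stand 11 mm ahead of it and the grasp point (between the pads) lies 8 mm behind it; z points along the fingers, y is the line along which they close (so a half turn about z gives the same grasp; the last joint's range is limited). The gripper opens to 92 mm and grips with 3 to 60 N. Pads are 19 mm wide; open, the fingers measure 130 mm over their backs; the gripper's body (75 mm by 190 mm) begins 47 mm behind the grasp point.
Start: joints at [-1.329, 0.434, 0.025, 1.573, -0.012, 1.134, -0.075], TCP at [0.211, 0.588, 0.238] pointing down, gripper open.
Joint ranges: [-2.62, 2.62], [-0.44, 2.09], [-1.27, 1.32], [0.08, 2.57], [-1.32, 4.46], [0.12, 2], [-2.74, 2.74]. Speed limits (rad/s): [2.22, 2.22, 3.01, 3.01, 3.14, 3.14, 3.14].

### API

Orientations are given as a rotation vector (axis times angle).
In Python, from cell import observe, get_image, camera_params, sign_off gives the robot as it stands.
- The arm moves only by the shell command python3 -m pendant 'ROWS' [FORCE]. ROWS is JSON, one flat list of numbers, 7 for each row, row after row: the shift along the tool's x, y, z in m, then the turn, a rotation vector about the tool's x, y, z in rad, then the finger opening in m, from 0 to 0.0918. In form: [dx, dy, dz, rx, ry, rz, jaw, dx, dy, dz, rx, ry, rz, jaw, ...]. A call has 1 to 10 rows; each row shifts and turns the commanded pose from where the row before left it, along the tool's axes as they then stand; what a row does not reach is not made up. A row lasts 1/8 s, in which the tool goes at most 62.5 mm and 10.7 degrees, less where a joint would pass 70% of its speed; a pose out of reach is approached as far as the arm can. A call is refused whole if a number of a shift passes 0.0625 or a number of a turn 0.188, either way. A call with a gripper value outside its range is refused whole. The fingers move at their own pace and stop on an object; FORCE is the grip in N (left out, the last holds). Time passes only in rows, so rows that do not move let the fingers close. It gives the time, the measured TCP pose, the force, the opening and the grip force at its end, in the units of the state.
- observe(): the state, without advancing time (a new reading comes with each control period).
- get_image(name): name is "scene" or "side" or "wrist"; returns the picture (384x512x3 uint8, red, green, blue); there is no depth.
- camera_params(name): a dict with "intrinsics" (3x3 intrinsics, pixels), "eye" and "rotation" of the camera in the world; the wrist camera has in their place "T_tool_cam" (4x4, takes a point from camera to tool coordinates, whose origin is the TCP and whose axes are the flange's). Camera axes: x right, y down, z forward; pixel columns grow to the right and rows downward; lengths in m; the calibration is good to about 2 mm. A picture is of the moment at which its call begins: read the wrist's pose just before it. camera_params takes no time and is no camera call.
- sign_off(): hands the job in; it is judged then, once.
The state is a dict: "clock": time; "joints": joint angles; "dq": joint speeds; "joint_efforts": joint torques, N m; "position": TCP position; "ee_rot": TCP orientation; "force": force on the tool from outside, world axes, zero at the start; "ft_torque": the same for the moment, N m; "width": opening from 0.0 (shut) to 1.0 (fully open); "gripper_force": force on a finger pad.
Only numpy, scipy, OpenCV 4.12 (cv2) and the standard library are available. Lean on these libraries where they do the work, as an engineer would, in place of code of your own. Each camera call takes 0.05 s, during which the arm holds its last target. There are 200 camera calls.

## Working session

There is one attempt and no reset: what is moved stays moved. The work goes in short steps, Python scripts to look and compute and a shell command to move; the robot and the scene stay as the last step left them, time stands still between calls to the robot, and variables do not carry over. Pictures are saved under pics/ and viewed, at most 10 in all, crops included, and the job is handed in when it is done.

```bash
mkdir -p pics
python3 - <<'E'
from cell import *
import cv2,numpy as np
o=observe();print(o['clock'],o['position'],o['ee_rot'],o['width'])
for n in("scene","side"):
    cv2.imwrite(f"pics/{n}0.png",get_image(n)[:,:,::-1]);c=camera_params(n);print(n,c)
print(camera_params("wrist"))
E
```

```text
0.0 [0.21115116 0.58772861 0.23694949] [-5.39033042e-01 -3.09487441e+00  2.46993416e-03] 1.0024536773533246
scene {'intrinsics': array([[381.77550438,   0.        , 252.975279  ],
       [  0.        , 381.77550438, 193.49573291],
       [  0.        ,   0.        ,   1.        ]]), 'eye': array([ 0.98906333, -0.74055963,  1.24342029]), 'rotation': array([-2.4928716 , -0.67916236,  0.22075805])}
side {'intrinsics': array([[384.59842104,   0.        , 256.82868725],
       [  0.        , 384.59842104, 192.99507533],
       [  0.        ,   0.        ,   1.        ]]), 'eye': array([0.44527614, 0.67199562, 0.82495816]), 'rotation': array([-0.24521794,  2.77865806, -1.2312654 ])}
{'intrinsics': array([[266.87103267,   0.        , 253.01521007],
       [  0.        , 266.87103267, 193.49518715],
       [  0.        ,   0.        ,   1.        ]]), 'T_tool_cam': array([[ 8.86789969e-05, -9.69465211e-01, -2.45228865e-01,
         6.56644097e-02],
       [ 9.99999886e-01,  2.01095734e-04, -4.33376112e-04,
         4.85834080e-04],
       [ 4.69457542e-04, -2.45228798e-01,  9.69465119e-01,
        -1.47079126e-01],
       [ 0.00000000e+00,  0.00000000e+00,  0.00000000e+00,
         1.00000000e+00]])}
```

View pics/scene0.png

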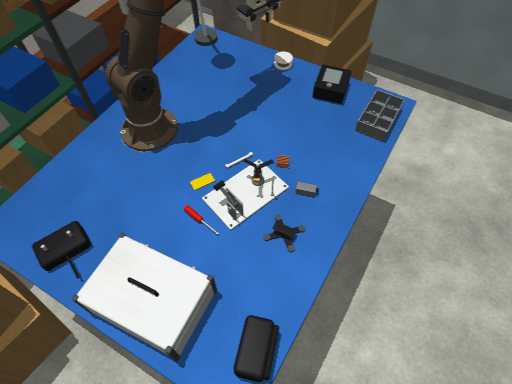

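View pics/side0.png

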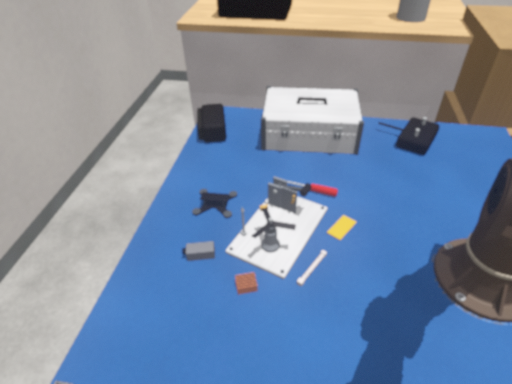

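Scene view: the plate is at about (245,193), with the propeller at (258,172) and the lever at (230,200). In the side view the propeller is at (270,232), the index post at about (243,220) and the lever housing at (283,198). Next I fit the plate.

```bash
cat > h.py <<'E'
import cv2,numpy as np
from scipy.spatial.transform import Rotation as R
from cell import *
def cam(n,o=None):
    c=camera_params(n)
    if n!="wrist": return c['intrinsics'],R.from_rotvec(c['rotation']).as_matrix(),np.array(c['eye'])
    T=c['T_tool_cam'];Rt=R.from_rotvec(o['ee_rot']).as_matrix()
    return c['intrinsics'],Rt@T[:3,:3],o['position']+Rt@T[:3,3]
def ray(C,uv):
    K,Rm,e=C; d=np.c_[np.atleast_2d(uv),np.ones(len(np.atleast_2d(uv)))]@np.linalg.inv(K).T@Rm.T
    return e,d
def plane(C,uv,z):
    e,d=ray(C,uv); return e+d*((z-e[2])/d[:,2])[:,None]
def proj(C,P):
    K,Rm,e=C; q=(np.atleast_2d(P)-e)@Rm@K.T; return q[:,:2]/q[:,2:]
def shot(n,name):
    o=observe(); im=get_image(n)[:,:,::-1].copy(); cv2.imwrite(f"pics/{name}.png",im); return o,im,cam(n,o)
E
python3 - <<'E'
from h import *
out=[]
for n,roi in(("scene",(195,150,100,85)),("side",(220,165,120,120))):
    im=cv2.imread(f"pics/{n}0.png");x,y,w,h=roi;c=im[y:y+h,x:x+w]
    hsv=cv2.cvtColor(c,cv2.COLOR_BGR2HSV);m=((hsv[...,1]<70)&(hsv[...,2]>130)).astype(np.uint8)
    m=cv2.morphologyEx(m,cv2.MORPH_OPEN,np.ones((3,3)))
    k,l,s,ce=cv2.connectedComponentsWithStats(m);i=1+np.argmax(s[1:,4]);
    p=np.argwhere(l==i)[:,::-1]+[x,y]
    P=plane(cam(n),p,0.012)[:,:2].astype(np.float32)
    hull=cv2.convexHull(P);r=cv2.minAreaRect(hull);print(n,r)
    print(cv2.boxPoints(r))
    out.append(cv2.resize(c,(390,390*h//w),interpolation=cv2.INTER_CUBIC))
H=max(a.shape[0] for a in out)
cv2.imwrite("pics/crop1.png",np.hstack([cv2.copyMakeBorder(a,0,H-a.shape[0],0,0,0) for a in out]))
E
```

```text
scene ((0.5369563698768616, -0.07530871033668518), (0.29049912095069885, 0.17987951636314392), 70.5584716796875)
[[ 0.4037993  -0.18234041]
 [ 0.5734224  -0.24221236]
 [ 0.67011344  0.03172299]
 [ 0.50049037  0.09159493]]
side ((0.5391255617141724, -0.07488498091697693), (0.29956841468811035, 0.18995161354541779), 70.77538299560547)
[[ 0.40012628 -0.18504356]
 [ 0.57948524 -0.24758936]
 [ 0.67812485  0.0352736 ]
 [ 0.4987659   0.0978194 ]]
```

View pics/crop1.png

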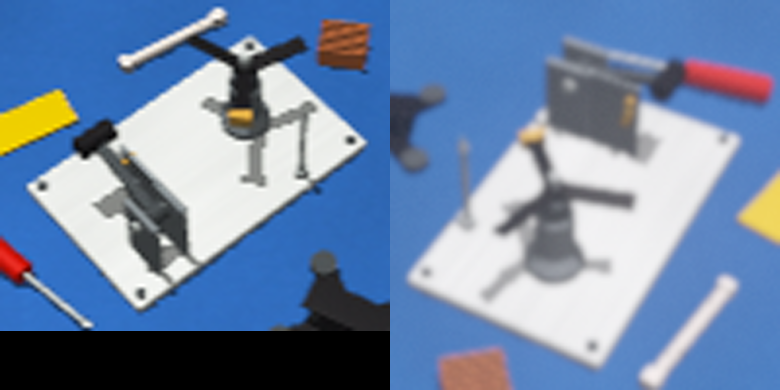

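The crop shows the plate, post, clip and lever clearly. The plate fits 290.5 x 179.9 mm, as specified. Scene: post base about (272.7,195), clip about (256,180). Side: post tip about (242.5,208), clip about (263,206.5).

Run:
```python
from h import *
c=np.array([.537,-.0753]);y=np.radians(-19.44);M=np.array([[np.cos(y),-np.sin(y)],[np.sin(y),np.cos(y)]])
A=c+M@[-.01,.07];print("axis",A)
S,D=cam("scene"),cam("side")
for nm,C,uv,z in(("post s",S,(272.7,195.1),.012),("post top d",D,(242.5,208),.116),("clip s",S,(256,179.7),.104),("clip d",D,(263.4,206.5),.104)):
    p=plane(C,[uv],z)[0,:2];d=p-A;print(nm,p,np.hypot(*d),np.degrees(np.arctan2(d[1],d[0])))
# lever bar: dark blob at scene crop (95,140)/3.9
p=plane(S,[(195+95/3.9,150+140/3.9)],.105)[0,:2];print("bar",p,M.T@(p-c))
```

```text
axis [ 0.55086746 -0.00596247]
post s [ 0.63547693 -0.03464785] 0.08933987303315521 -18.728341938696936
post top d [ 0.62932032 -0.03271542] 0.0828889115443336 -18.82972339489738
clip s [ 0.57703517 -0.05979818] 0.05985843976552698 -64.07719115034074
clip d [ 0.57809999 -0.05953149] 0.06009368455566815 -63.05288874201747
bar [ 0.47704156 -0.15010218] [-0.03164461 -0.09049309]
```

```bash
python3 -m pendant '[-0.033,-0.032,0,0,0,0,0, -0.033,-0.032,0,0,0,0,0, -0.033,-0.032,0,0,0,0,0, -0.033,-0.032,0,0,0,0,0, -0.033,-0.032,0,0,0,0,0, -0.033,-0.032,0,0,0,0,0, -0.033,-0.032,0,0,0,0,0, -0.033,-0.032,0,0,0,0,0]' 20
python3 -m pendant '[-0.033,-0.032,0,0,0,0,0, -0.033,-0.032,0,0,0,0,0, -0.033,-0.032,0,0,0,0,0, -0.033,-0.032,0,0,0,0,0, -0.033,-0.032,0,0,0,0,0, -0.033,-0.032,0,0,0,0,0, -0.033,-0.032,0,0,0,0,0, -0.033,-0.032,0,0,0,0,0, 0,0,0,0,0,0,0]'
python3 - <<'E'
from h import *
o,im,C=shot("wrist","w1")
print(o['clock'],o['position'],o['ee_rot'],o['width'],o['force'],R.from_rotvec(o['ee_rot']).as_matrix().round(4))
cv2.imwrite("pics/w1b.png",cv2.resize(im,(768,576)))
E
```

```text
clock: 1.1
position: [0.3735, 0.2565, 0.2376]
ee_rot: [-0.539, -3.095, 0.0]
force: [0.9, -0.0, 0.2]
width: 0.18
gripper_force: 0.0
clock: 2.22
position: [0.5356, -0.0762, 0.2375]
ee_rot: [0.548, 3.093, -0.003]
force: [-0.6, 0.6, 0.1]
width: 0.006
gripper_force: 0.0
2.225 [ 0.53559189 -0.0761592   0.23745431] [ 0.5477628   3.09311773 -0.00325201] 0.00609748071768469 [-0.55412991  0.59198455  0.05523587] [[-9.392e-01  3.434e-01 -0.000e+00]
 [ 3.434e-01  9.392e-01 -2.100e-03]
 [-7.000e-04 -2.000e-03 -1.000e+00]]
```

View pics/w1b.png

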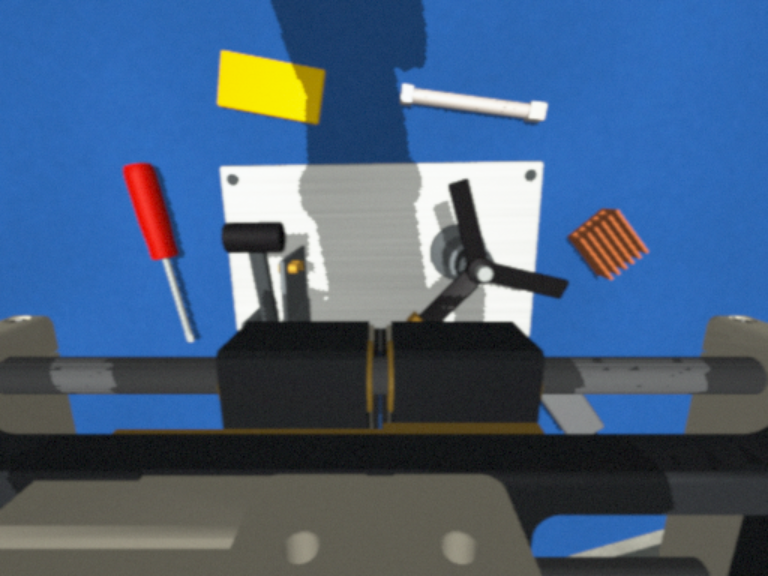

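Wrist view: the prop nut is at (482,272) in the 1.5x picture, the blade tips at (459,185), (565,290) and (415,318, clip, partly hidden), and the lever bar centre at (253,237). I convert these and compare.

Run:
```python
from h import *
o=dict(position=np.array([0.53559189,-0.0761592,0.23745431]),ee_rot=np.array([0.5477628,3.09311773,-0.00325201]))
C=cam("wrist",o)
A=np.array([.55087,-.00596])
for nm,uv,z in(("nut",(482,272),.116),("hub100",(479,274),.1),("b1",(459,183),.1),("b2",(566,289),.1),("barTop",(253,237),.11),("barL",(224,238),.102),("barR",(284,237),.102)):
    p=plane(C,[np.array(uv)/1.5],z)[0,:2];d=p-A;print(nm,p.round(4),np.hypot(*d).round(4),np.degrees(np.arctan2(d[1],d[0])).round(1))
```

```text
nut [ 0.5498 -0.0066] 0.0013 -149.2
hub100 [ 0.555  -0.0063] 0.0041 -5.1
b1 [ 0.489 -0.001] 0.062 175.4
b2 [0.5875 0.0502] 0.0671 56.9
barTop [ 0.4742 -0.1459] 0.1595 -118.7
barL [ 0.4679 -0.1681] 0.1822 -117.1
barR [ 0.4817 -0.128 ] 0.1403 -119.5
```

```bash
cat > go.py <<'E'
from h import *
import sys
A=np.array([.5504,-.0062])
def dl(r,th,z,P=None,last=None):
    o=observe();M=R.from_rotvec(o['ee_rot']).as_matrix()
    ex=-M[:2,0];ey=M[:2,1];t=np.radians(th)
    g=np.r_[A+r*(np.cos(t)*ex+np.sin(t)*ey),z]
    return (M.T@(g-o['position'])).round(4)
def arc(r,a,st,n):
    t=np.radians(a+st*np.arange(n+1));return np.c_[-np.diff(r*np.cos(t)),np.diff(r*np.sin(t))].round(4).tolist()
E
python3 -c "
from go import *
print(dl(.048,140,.096));print(arc(.048,140,12,30))"
```

```text
[0.0453 0.0997 0.1412]
[[0.0056, -0.0083], [0.0038, -0.0093], [0.0017, -0.0099], [-0.0004, -0.01], [-0.0024, -0.0097], [-0.0044, -0.009], [-0.0062, -0.0079], [-0.0077, -0.0065], [-0.0089, -0.0047], [-0.0096, -0.0028], [-0.01, -0.0007], [-0.0099, 0.0014], [-0.0094, 0.0034], [-0.0085, 0.0053], [-0.0072, 0.007], [-0.0056, 0.0083], [-0.0038, 0.0093], [-0.0017, 0.0099], [0.0004, 0.01], [0.0024, 0.0097], [0.0044, 0.009], [0.0062, 0.0079], [0.0077, 0.0065], [0.0089, 0.0047], [0.0096, 0.0028], [0.01, 0.0007], [0.0099, -0.0014], [0.0094, -0.0034], [0.0085, -0.0053], [0.0072, -0.007]]
```

Go above the entry point, descend part way, and check with the side camera before going in.

```bash
python3 -m pendant '[0.0153,0.0337,0,0,0,0,0, 0.015,0.033,0,0,0,0,0, 0.015,0.033,0,0,0,0,0, 0,0,0.03,0,0,0,0, 0,0,0.035,0,0,0,0, 0,0,0.03,0,0,0,0, 0,0,0,0,0,0,0]'
python3 - <<'E'
from go import *
print(dl(.048,140,.096))
o,im,C=shot("side","s2");o,i2,C=shot("scene","c2")
a=cv2.resize(im[165:285,215:335],(400,400),interpolation=2);b=cv2.resize(i2[130:230,200:300],(400,400),interpolation=2)
cv2.imwrite("pics/s2b.png",np.hstack([a,b]))
E
```

```text
clock: 3.15
position: [0.5239, 0.0381, 0.141]
ee_rot: [-0.536, -3.091, 0.002]
force: [-0.1, 0.5, 0.9]
width: 0.004
gripper_force: 0.0
[-0.0033 -0.0019  0.045 ]
```

View pics/s2b.png

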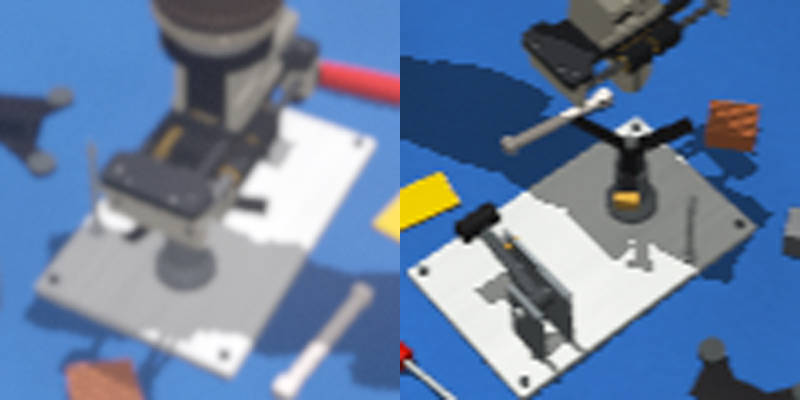

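The gripper stands over the prop, and the clip blade and both other blades have not moved. The single finger tip visible at (622,80) is slim, as specified. Now I go in and turn.

```bash
python3 -m pendant '[-0.0033,-0.002,0.0,0,0,0,0, 0,0,0.023,0,0,0,0, 0,0,0.022,0,0,0,0, 0,0,0,0,0,0,0]'
python3 -m pendant '[0.0056,-0.0083,0,0,0,0,0, 0.0038,-0.0093,0,0,0,0,0, 0.0017,-0.0099,0,0,0,0,0, -0.0004,-0.01,0,0,0,0,0, -0.0024,-0.0097,0,0,0,0,0, -0.0044,-0.009,0,0,0,0,0, 0,0,0,0,0,0,0]'
python3 - <<'E'
from go import *
o=observe();print(dl(.048,212,.096),o['force'],o['ft_torque'])
E
```

```text
clock: 3.75
position: [0.5283, 0.0338, 0.0976]
ee_rot: [-0.539, -3.094, 0.001]
force: [0.2, -0.4, 1.0]
width: 0.007
gripper_force: 0.0
clock: 4.62
position: [0.5059, -0.0189, 0.0976]
ee_rot: [-0.542, -3.094, 0.001]
force: [0.5, -0.2, -0.5]
width: 0.004
gripper_force: 0.0
[0.0032 0.0016 0.0016] [ 0.46249827 -0.24592018 -0.49425864] [0.03587991 0.05787208 0.02275491]
```

```bash
cat >> go.py <<'E'
def clip():
    for n in("scene","side"):
        im=get_image(n)[:,:,::-1].copy();C=cam(n);h=cv2.cvtColor(im,cv2.COLOR_BGR2HSV)
        m=cv2.inRange(h,(12,110,70),(26,255,255))
        k,l,s,ce=cv2.connectedComponentsWithStats(m)
        for i in range(1,k):
            if s[i,4]<4: continue
            p=plane(C,[ce[i]],.103)[0,:2];d=p-A
            if .05<np.hypot(*d)<.072: print(n,"clip area",s[i,4],"r",np.hypot(*d).round(4),"world deg",np.degrees(np.arctan2(d[1],d[0])).round(1))
E
python3 -m pendant '[-0.003,-0.0063,0,0,0,0,0, -0.0077,-0.0065,0,0,0,0,0, -0.0089,-0.0047,0,0,0,0,0, -0.0096,-0.0028,0,0,0,0,0, -0.01,-0.0007,0,0,0,0,0, -0.0099,0.0014,0,0,0,0,0, -0.0094,0.0034,0,0,0,0,0, 0,0,0,0,0,0,0]'
python3 - <<'E'
from go import *
o=observe();print(dl(.048,296,.096),o['force'],o['ft_torque']);clip()
E
```

```text
clock: 5.62
position: [0.5567, -0.0525, 0.0978]
ee_rot: [0.538, 3.094, -0.0]
force: [0.2, 0.3, 0.2]
width: 0.004
gripper_force: 0.0
[ 0.0005 -0.0017  0.0018] [0.15504507 0.32408153 0.24110696] [-0.01539377  0.06716969  0.00604478]
scene clip area 5 r 0.061 world deg 68.8
side clip area 24 r 0.059 world deg 74.3
```

Clip now at about 73° world, so the pushing works. Continue.

```bash
python3 -m pendant '[-0.008,0.0036,0,0,0,0,0, -0.0072,0.007,0,0,0,0,0, -0.0056,0.0083,0,0,0,0,0, -0.0038,0.0093,0,0,0,0,0, -0.0017,0.0099,0,0,0,0,0, 0.0004,0.01,0,0,0,0,0, 0.0024,0.0097,0,0,0,0,0, 0.0044,0.009,0,0,0,0,0, 0.0062,0.0079,0,0,0,0,0, 0,0,0,0,0,0,0]'
python3 - <<'E'
from go import *
o=observe();print(dl(.048,404,.096),o['force']);clip()
E
```

```text
clock: 6.98
position: [0.5925, 0.0148, 0.0977]
ee_rot: [-0.536, -3.095, -0.001]
force: [-0.3, 0.3, -0.4]
width: 0.003
gripper_force: 0.0
[-0.0019 -0.0006  0.0017] [-0.28140625  0.30331659 -0.36838315]
scene clip area 5 r 0.0618 world deg -178.5
```

```bash
python3 -m pendant '[0.0058,0.0059,0,0,0,0,0, 0.0089,0.0047,0,0,0,0,0, 0.0096,0.0028,0,0,0,0,0, 0.01,0.0007,0,0,0,0,0, 0.0099,-0.0014,0,0,0,0,0, 0.0094,-0.0034,0,0,0,0,0, 0.0085,-0.0053,0,0,0,0,0, 0.0072,-0.007,0,0,0,0,0, 0.0056,-0.0083,0,0,0,0,0, 0,0,0,0,0,0,0]'
python3 - <<'E'
from go import *
o=observe();print(dl(.048,512,.096),o['force']);clip();print(arc(.048,512,12,6))
E
```

```text
clock: 8.32
position: [0.5176, 0.0272, 0.0977]
ee_rot: [-0.541, -3.094, 0.0]
force: [0.3, -0.1, 0.2]
width: 0.007
gripper_force: 0.0
[0.0002 0.0022 0.0017] [ 0.27402377 -0.09294047  0.22662229]
scene clip area 25 r 0.0593 world deg -68.7
side clip area 7 r 0.059 world deg -69.6
[[0.0038, -0.0093], [0.0017, -0.0099], [-0.0004, -0.01], [-0.0024, -0.0097], [-0.0044, -0.009], [-0.0062, -0.0079]]
```

```bash
python3 -m pendant '[0.0040,-0.0071,0,0,0,0,0, 0.0017,-0.0099,0,0,0,0,0, -0.0004,-0.01,0,0,0,0,0, 0,0,0,0,0,0,0]'
python3 - <<'E'
from go import *
o=observe();print(dl(.048,548,.096),o['force']);clip();print(arc(.048,548,4,6))
E
```

```text
clock: 8.93
position: [0.504, 0.0031, 0.0977]
ee_rot: [-0.542, -3.094, 0.001]
force: [0.5, 0.3, 0.2]
width: 0.003
gripper_force: 0.0
[0.0007 0.0004 0.0017] [0.48957739 0.34513443 0.19769325]
scene clip area 22 r 0.0596 world deg -36.4
[[-0.0006, -0.0033], [-0.0008, -0.0033], [-0.001, -0.0032], [-0.0013, -0.0031], [-0.0015, -0.003], [-0.0017, -0.0029]]
```

```bash
python3 -m pendant '[-0.0006,-0.0033,0,0,0,0,0, -0.0008,-0.0033,0,0,0,0,0, -0.001,-0.0032,0,0,0,0,0, 0,0,0,0,0,0,0]'
python3 - <<'E'
from go import *
o=observe();print(dl(.048,560,.096));clip()
o,im,C=shot("wrist","w3");o,i2,C=shot("scene","c3")
b=cv2.resize(i2[150:215,215:305],(540,390),interpolation=2);cv2.imwrite("pics/c3b.png",b)
cv2.imwrite("pics/w3b.png",np.hstack([cv2.resize(im,(400,390)),b[:,140:]]))
E
```

```text
clock: 9.52
position: [0.5034, -0.006, 0.0977]
ee_rot: [-0.54, -3.095, 0.0]
force: [-0.2, -0.1, 0.5]
width: 0.002
gripper_force: 0.2
[ 0.0008 -0.0007  0.0017]
scene clip area 21 r 0.0605 world deg -26.7
```

View pics/w3b.png

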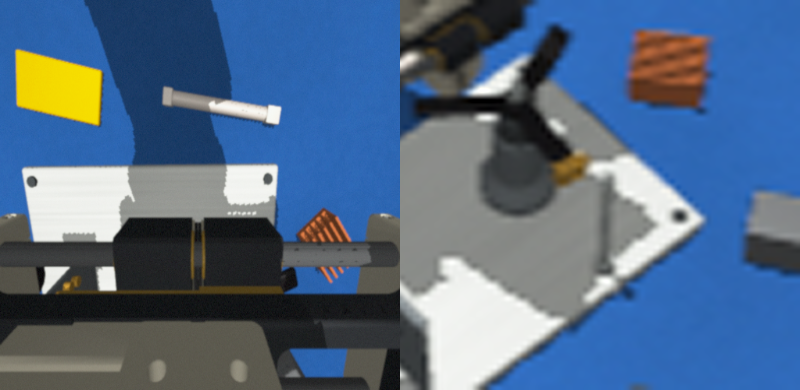

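Scene crop: clip at (570,168), post tip at (607,172), so the blade is still about 7° short. I nudge 5°, back off, and measure from above.

```bash
python3 -m pendant '[-0.0008,-0.0019,0,0,0,0,0, -0.0008,-0.0019,0,0,0,0,0, 0,0,0,0,0,0,0]'
python3 - <<'E'
from go import *
print(dl(.048,565,.096));clip()
E
python3 -m pendant '[0.002,0.006,0,0,0,0,0, 0,0,-0.03,0,0,0,0, 0,0,-0.04,0,0,0,0, -0.04,0.02,-0.04,0,0,0,0, -0.05,0.01,-0.03,0,0,0,0, -0.05,0,0,0,0,0,0, -0.04,0,0,0,0,0,0, 0,0,0,0,0,0,0]'
python3 - <<'E'
from go import *
clip();o,im,C=shot("wrist","w4")
print(o['clock'],o['position'],o['ee_rot'])
uv=proj(C,[*[[A[0],A[1],.1]]])[0];print(uv)
x,y=np.clip(uv.astype(int)-[100,75],0,[312,234]);print(x,y)
cv2.imwrite("pics/w4b.png",cv2.resize(im[y:y+150,x:x+200],(800,600),interpolation=2))
E
```

```text
clock: 10.1
position: [0.5037, -0.0099, 0.0977]
ee_rot: [0.54, 3.095, -0.0]
force: [-0.1, 1.4, -0.1]
width: 0.003
gripper_force: 0.2
[ 0.0008 -0.0009  0.0017]
scene clip area 18 r 0.0592 world deg -21.6
clock: 11.2
position: [0.685, -0.0371, 0.2366]
ee_rot: [-0.541, -3.095, 0.002]
force: [-0.5, 0.6, -0.4]
width: 0.003
gripper_force: 0.0
scene clip area 18 r 0.0592 world deg -21.6
11.3 [ 0.68293343 -0.03567139  0.23702049] [-5.38956101e-01 -3.09367873e+00  3.43372299e-04]
[235.09888542  52.72786238]
135 0
```

View pics/w4b.png

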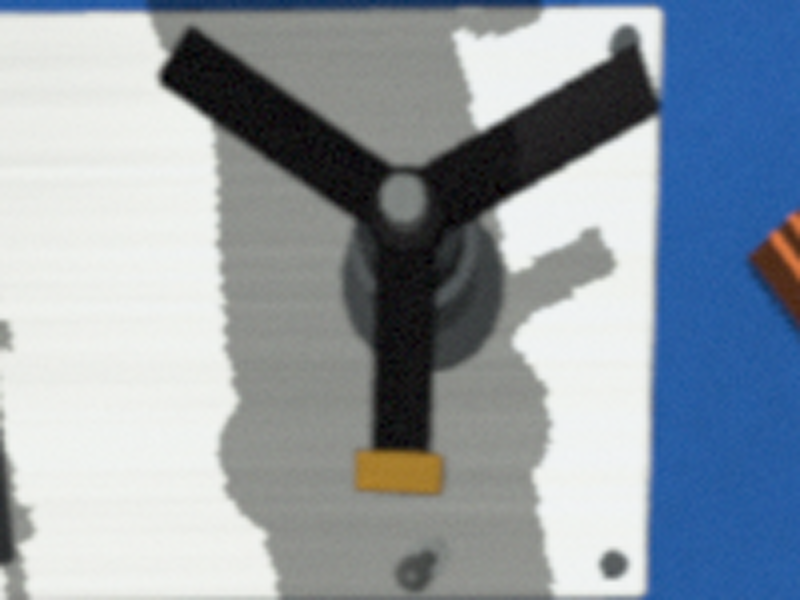

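From above: nut (403,197), brass clip (400,472), and post tip about (411,577) leaning away from the nadir. The blade is nearly at the post, so I compute the angles.

Run:
```python
from go import *
o=dict(position=np.array([0.68293343,-0.03567139,0.23702049]),ee_rot=np.array([-5.38956101e-01,-3.09367873e+00,3.43372299e-04]))
C=cam("wrist",o);im=cv2.imread("pics/w4.png");h=cv2.cvtColor(im,cv2.COLOR_BGR2HSV)
m=cv2.inRange(h,(12,110,90),(26,255,255));m[:, :200]=0;m[:,300:]=0;m[150:]=0
M=cv2.moments(m,True);cu=(M['m10']/M['m00'],M['m01']/M['m00']);print(cu,M['m00'])
f=lambda u,z:plane(C,[u],z)[0,:2]
g=lambda x,y:(135+x/4,y/4)
N=f(g(403,197),.116);c=f(cu,.107);print("nut",N)
for nm,p in(("clip",c),("tip",f(g(411,576),.117)),("base",f(g(432,552),.012))):
    d=p-N;print(nm,p,np.hypot(*d).round(4),np.degrees(np.arctan2(d[1],d[0])).round(2))
g=im[125:150,220:260];cv2.imwrite("pics/z.png",g)
```

```text
(234.07655502392345, 117.46411483253588) 209.0
nut [ 0.55190179 -0.00500346]
clip [ 0.60691013 -0.02814964] 0.0597 -22.82
tip [ 0.63221638 -0.03311811] 0.0851 -19.29
base [ 0.63128954 -0.03143067] 0.0837 -18.41
```

```bash
python3 -m pendant '[0.05,0,0,0,0,0,0, 0.05,0,0,0,0,0,0, 0.04,-0.02,0.03,0,0,0,0, 0.04,-0.01,0.04,0,0,0,0, 0,0,0,0,0,0,0]'
cat >> go.py <<'E'
def to(x,y,z):
    o=observe();return (R.from_rotvec(o['ee_rot']).as_matrix().T@(np.array([x,y,z])-o['position'])).round(4)
E
python3 -c "
from go import *
print(to(.503,-.003,.098))"
```

```text
clock: 11.98
position: [0.4961, -0.0026, 0.1649]
ee_rot: [-0.536, -3.086, 0.001]
force: [1.0, -0.6, 0.5]
width: 0.004
gripper_force: 0.0
[-0.0072  0.0021  0.0669]
```

```bash
python3 -m pendant '[-0.0065,0.002,0.02,0,0,0,0, 0,0,0.02,0,0,0,0, 0,0,0,0,0,0,0, 0,0,0,0,0,0,0]'; python3 -c "
from go import *
print(to(.503,-.003,.098))"
```

```text
clock: 12.48
position: [0.5111, -0.0035, 0.1287]
ee_rot: [0.538, 3.094, 0.001]
force: [0.9, -0.7, 0.0]
width: 0.005
gripper_force: 0.0
[ 0.0079 -0.0023  0.0307]
```

Settled now; the first reading lagged. Correct, then descend.

```bash
python3 -m pendant '[0.008,-0.002,0,0,0,0,0, 0,0,0.016,0,0,0,0, 0,0,0.015,0,0,0,0, 0,0,0,0,0,0,0, 0,0,0,0,0,0,0]'; python3 -c "
from go import *
print(to(.5041,-.0128,.098));clip()"
```

```text
clock: 13.1
position: [0.5024, -0.0031, 0.0965]
ee_rot: [-0.539, -3.094, 0.0]
force: [0.0, -0.2, -0.1]
width: 0.004
gripper_force: 0.0
[-0.0049 -0.0086 -0.0015]
scene clip area 18 r 0.0592 world deg -21.6
```

```bash
python3 -m pendant '[-0.002,-0.0033,0,0,0,0,0, -0.0014,-0.0025,0,0,0,0,0, -0.001,-0.0018,0,0,0,0,0, -0.0005,-0.001,0,0,0,0,0, 0,0,0,0,0,0,0, 0,0,0,0,0,0,0]'; python3 -c "
from go import *
print(to(.5041,-.0128,.098));clip()"
```

```text
clock: 13.95
position: [0.5041, -0.0126, 0.0967]
ee_rot: [0.539, 3.095, 0.0]
force: [-0.6, 0.4, -0.1]
width: 0.005
gripper_force: 0.2
[-0.0001 -0.0002 -0.0013]
scene clip area 18 r 0.0599 world deg -18.6
```

```bash
python3 -m pendant '[0.002,0.006,0,0,0,0,0, 0,0,-0.03,0,0,0,0, 0,0,-0.04,0,0,0,0, -0.04,0.02,-0.04,0,0,0,0, -0.05,0.01,-0.03,0,0,0,0, -0.05,0,0,0,0,0,0, -0.04,0,0,0,0,0,0, 0,0,0,0,0,0,0, 0,0,0,0,0,0,0]'
python3 - <<'E'
from go import *
o,im,C=shot("wrist","w5");print(o['position'])
h=cv2.cvtColor(im,cv2.COLOR_BGR2HSV);uv=proj(C,[[A[0]+.055,A[1]-.02,.107]])[0].astype(int)
m=cv2.inRange(h,(12,110,90),(26,255,255));q=np.zeros_like(m);q[max(uv[1]-25,0):uv[1]+25,uv[0]-25:uv[0]+25]=1;m*=q
M=cv2.moments(m,True);c=plane(C,[(M['m10']/M['m00'],M['m01']/M['m00'])],.107)[0,:2]
for N in(A,np.array([.5519,-.005])):
    d=c-N;print("clip",c,M['m00'],np.hypot(*d),np.degrees(np.arctan2(d[1],d[0])))
u=proj(C,[[A[0],A[1],.1]])[0].astype(int);x,y=u[0]-100,max(u[1]-50,0);print(x,y)
cv2.imwrite("pics/w5b.png",cv2.resize(im[y:y+150,x:x+200],(800,600),interpolation=2));np.save("o5.npy",np.r_[o['position'],o['ee_rot']])
E
```

```text
clock: 15.18
position: [0.6832, -0.0385, 0.2362]
ee_rot: [-0.539, -3.094, 0.0]
force: [-0.0, -0.1, -0.1]
width: 0.006
gripper_force: 0.0
[ 0.68317246 -0.03846016  0.23618119]
clip [ 0.60818163 -0.02524783] 212.0 0.06084025580482677 -18.244903673421096
clip [ 0.60818163 -0.02524783] 212.0 0.05981301374711484 -19.786653971381664
137 1
```

View pics/w5b.png

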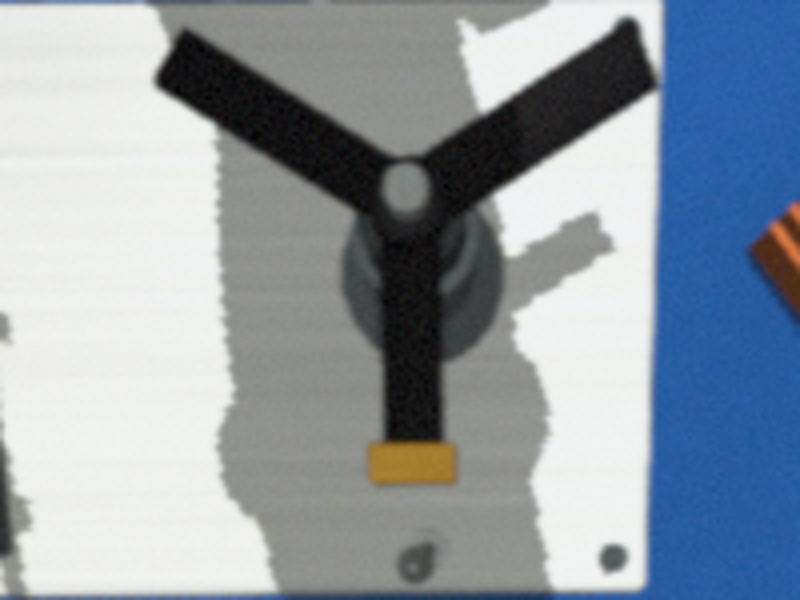

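Nut (405,188), clip (413,463) and post tip (412,568) are in line, and the clip's edges lie parallel to the plate: clip about -19.0°, post about -19.2°. On to the lever.

```bash
python3 -c "
from go import *
print(to(.4745,-.148,.16))"
```

```text
[ 0.1591 -0.1738  0.0767]
```

```bash
python3 -m pendant '[0.032,-0.035,0,0,0,0,0, 0.032,-0.035,0,0,0,0,0, 0.032,-0.035,0,0,0,0,0, 0.032,-0.035,0,0,0,0,0, 0.031,-0.034,0,0,0,0,0, 0,0,0.026,0,0,0,0, 0,0,0.025,0,0,0,0, 0,0,0.025,0,0,0,0, 0,0,0,0,0,0,0, 0,0,0,0,0,0,0]'
python3 - <<'E'
from go import *
print(to(.4745,-.148,.16))
a=get_image("scene")[:,:,::-1][155:230,195:295];b=get_image("wrist")[:,:,::-1]
cv2.imwrite("pics/l1.png",np.hstack([cv2.resize(a,(400,300),interpolation=2),cv2.resize(b,(400,300))]))
E
```

```text
clock: 16.48
position: [0.4755, -0.1487, 0.1617]
ee_rot: [0.538, 3.094, 0.001]
force: [0.9, -0.6, -0.6]
width: 0.005
gripper_force: 0.0
[0.0012 0.0004 0.0017]
```

View pics/l1.png

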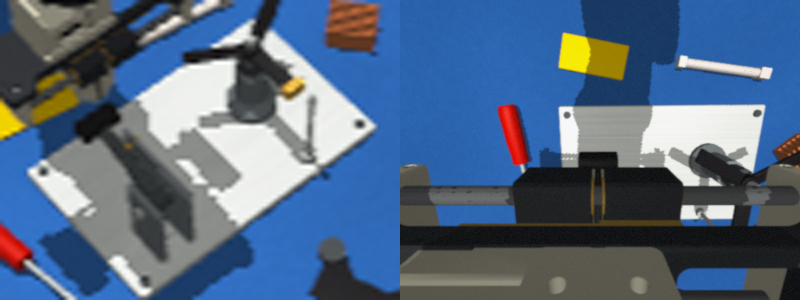

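The bar at (598,160) in the wrist half is centred on the finger gap, and the blade, clip and post stay aligned. Now press down.

```bash
python3 -m pendant '[0.001,0,0.017,0,0,0,0, 0,0,0.016,0,0,0,0, 0,0,0.006,0,0,0,0, 0,0,0.006,0,0,0,0, 0,0,0.006,0,0,0,0, 0,0,0,0,0,0,0]'
python3 -m pendant '[0,0,0.006,0,0,0,0, 0,0,0.006,0,0,0,0, 0,0,0.006,0,0,0,0, 0,0,0.006,0,0,0,0, 0,0,0,0,0,0,0, 0,0,0,0,0,0,0]'
```

```text
clock: 17.32
position: [0.4743, -0.1486, 0.11]
ee_rot: [-0.539, -3.095, -0.0]
force: [-2.7, 1.0, 4.0]
width: 0.006
gripper_force: 1.6
clock: 18.08
position: [0.474, -0.1485, 0.0863]
ee_rot: [-0.539, -3.094, -0.001]
force: [-4.9, 1.6, 8.6]
width: 0.007
gripper_force: 4.2
```

```bash
python3 -m pendant '[0,0,0.006,0,0,0,0, 0,0,0.006,0,0,0,0, 0,0,0.005,0,0,0,0, 0,0,0.002,0,0,0,0, 0,0,0,0,0,0,0, 0,0,0,0,0,0,0]'
```

```text
clock: 18.82
position: [0.4758, -0.1491, 0.068]
ee_rot: [0.539, 3.092, 0.0]
force: [-0.8, -0.3, 10.6]
width: 0.003
gripper_force: 5.6
```

```bash
python3 -m pendant '[0,0,0.0015,0,0,0,0, 0,0,0,0,0,0,0]'; python3 -m pendant '[0,0,0.0015,0,0,0,0, 0,0,0,0,0,0,0]'
```

```text
clock: 19.08
position: [0.4761, -0.1491, 0.0666]
ee_rot: [0.539, 3.092, -0.0]
force: [-1.2, 0.2, 11.6]
width: 0.0
gripper_force: 6.0
clock: 19.32
position: [0.4763, -0.1493, 0.0652]
ee_rot: [0.539, 3.091, -0.0]
force: [-1.1, 0.0, 12.0]
width: 0.002
gripper_force: 6.1
```

```bash
python3 -m pendant '[0,0,0.0015,0,0,0,0, 0,0,0,0,0,0,0]'
python3 - <<'E'
from go import *
clip();a=get_image("scene")[:,:,::-1][155:230,195:295];b=get_image("side")[:,:,::-1][165:285,215:335]
cv2.imwrite("pics/l2.png",np.hstack([cv2.resize(a,(400,300),interpolation=2),cv2.resize(b,(300,300),interpolation=2)]))
o=observe();print(o['position'],o['force'])
E
```

```text
clock: 19.58
position: [0.4765, -0.1493, 0.0645]
ee_rot: [0.539, 3.09, 0.001]
force: [-3.8, -0.0, 24.9]
width: 0.007
gripper_force: 12.6
scene clip area 20 r 0.0592 world deg -19.3
side clip area 7 r 0.0595 world deg -17.7
[ 0.47647805 -0.1493049   0.06449457] [-3.74963886  2.71449111 25.65956338]
```

View pics/l2.png

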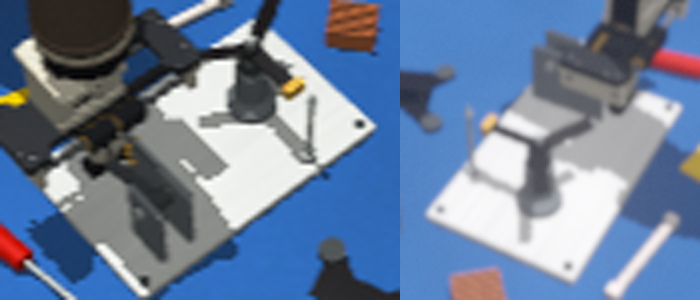

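The force jump shows the lever on its firm stop, past the third click. The blade still points at the post. I ease off slightly and hand in.

```bash
python3 -m pendant '[0,0,-0.0008,0,0,0,0, 0,0,0,0,0,0,0, 0,0,0,0,0,0,0]'; python3 -c "
from cell import *
print(sign_off())"
```

```text
clock: 20.15
position: [0.4764, -0.1493, 0.0649]
ee_rot: [0.539, 3.091, 0.0]
force: [-2.9, 0.1, 18.3]
width: 0.002
gripper_force: 8.8
the job is handed in; nothing more can be done
None
```

The job is handed in at 20 s: the propeller was turned one full turn and on to the index post (clip within about 1° by camera), then the lever was pressed past the third click and is still held there at about 18 N.

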